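Put the red spanner away in the kit drawer

TASK

Take the spanner with the red sleeve off its hook on the sloping tool rack and lay it down flat inside the open top drawer of the red tool chest: set it down, do not drop it. Then push the drawer fully home, past the stiff spot near the end, so that it clicks in and stays shut. Leave the blue and yellow spanners hanging on their hooks.

Things in the scene. Friction and masses are not known exactly. Their poses are not given: they have to be found in the camera images.
- rack: Fixed tool rack, 320 mm wide; its chipboard face leans back, facing the robot (its -x) and upward, 55 degrees from the horizontal. Origin: centre of the underside, on the bench, z up. The face is the plane through (-70, y, 20) mm that rises along the slope (0.574, 0, 0.819) for 250 mm; outward normal (-0.819, 0, 0.574). Three steel hooks on it, 90 mm apart in y
- hook0 (a point): Root of the hook at the rack's -y side, on the face, 185 mm up the slope; rack's axes. The hook is an 8 mm round rod that sticks out 32 mm along the normal, then turns up the slope, its lip ending 18 mm above the rod's axis; 28 mm free between face and lip. A ring must be raised 14 to 20 mm up the slope (at 20 mm it meets the rod from below), then drawn out 50 mm along the normal
- hook1 (a point): The same for the middle hook, same shape
- hook2 (a point): The same for the hook at the rack's +y side, same shape
- spanner_red: Steel spanner, 0.24 kg, 174 mm long, red sleeve on its shank; hangs on a hook, flat on the face. Origin: middle of the underside; x to the ring, z its thickness (out of the face). Ring: centre at x = 60 mm, 50 mm outside, 28 mm inside diameter. Shank: x -53 to 37 mm, 20 mm wide (y), 8 thick, 3 to 11 mm above the underside. Jaw: x -46 to -89 mm, 40 wide. Ends 14 thick
- spanner_red_ring (a point): Centre of the red spanner's ring, at half its thickness
- spanner_blue: The same spanner with a blue sleeve, hanging on another hook, to be left there; same frame
- spanner_yellow: The same spanner with a yellow sleeve, hanging on another hook, to be left there; same frame
- chest: Fixed red tool chest with two grey drawer fronts, 260 mm (x) by 280 mm (y) by 130 mm high; origin: centre of its underside on the bench; its front faces -x of its own frame
- chest_drawer0 (a joint): Opening of the chest's top drawer in m: 0 is fully home, grows as it slides out to -x of the chest, at most 0.18. A sprung roller resists with some 8 N from about 20 to 9 mm before home, then pulls it home and holds it
- drawer_floor (a point): Centre of the top drawer's inner floor, moves with the drawer; same axes as the chest. The tray inside measures 215 mm (x) by 238 mm (y), its walls rise 33 mm above the floor. The drawer's front face is 128 mm from here to -x; what sticks out of the chest is open from above
- chest_drawer0_handle (a point): Middle of the top drawer's steel bar handle (120 mm long in y, about 10 mm thick), 35 mm in front of the drawer's front and 95 mm above the bench; moves with the drawer
There are look-alikes about, which are no part of the job. Leave any green, orange or turquoise look-alike of the spanner_red alone.

How it is judged:
By the outcome, as a careful person would: the job done as asked, in the order asked, and still so for the second after the job is handed in, with the robot touching nothing.
It also fails if it takes over 64 s, if anything falls off the work surface, if the arm or the gripper's body presses on something with over 40 N, if the wrist force passes 120 N, or if a joint passes its speed limit or range.

ROBOT

A 6-joint arm with a two-finger parallel gripper is mounted at the origin on the work surface. World frame = base frame: x ahead of the robot, y to its left, z up, the work surface at z = 0. Lengths are in m, angles in rad, forces in N, time in s.
With the tool pointing down it reaches from about 0.3 to 0.75 m from the base axis. Payload 8.5 kg.
Tool frame: the origin (TCP) lies midway between the tips of the shut fingers; the grasp point (between the pads) lies 19 mm behind it; x points along the fingers, z is the direction in which the jaws open and shut, and the axes are right-handed (so a half turn about x gives the same grasp; the last joint's range is limited). The gripper opens to 88 mm and grips with 3 to 60 N. Pads are 18 mm wide; open, the fingers measure 123 mm over their backs; the gripper's body (75 mm by 187 mm) begins 45 mm behind the grasp point.
Start: joints at [-1.413, 0.381, 1.297, -0, 1.464, -0.215], TCP at [0.2, -0.512, 0.239] pointing down, gripper open.
Joint ranges: [-3.11, 3.11], [-0.89, 2.33], [0.22, 2.48], [-1.42, 4.56], [0.17, 2.85], [-2.88, 2.88]. Speed limits (rad/s): [2.39, 2.39, 3.14, 3.14, 3.14, 3.14].

INTERFACE

Orientations are given as a unit quaternion [w, x, y, z].
In Python, from rig import arm gives the robot as it stands. The module is installed in compiled form; this text tells all that it offers.
- The arm moves only by the tool arm_command, never from a script. Its argument "increments" is one flat list of numbers, 6 for each row, row after row: the shift along the world's x, y, z normalised to -1 to 1, where 1 is 0.25 m, then the turn, a rotation vector about the world's x, y, z normalised to -1 to 1, where 1 is 2 rad. A call has 1 to 12 rows; each row is the pose to reach, as a shift and turn from the pose measured when the call began; what a row does not reach only later rows make up. A row lasts 1/12 s, in which the tool goes at most 41.7 mm and 7.16 degrees, less where a joint would pass 70% of its speed; a pose out of reach is approached as far as the arm can. A call with a number of a shift or a turn outside -1 to 1 is refused whole. A call with a gripper value outside its range is refused whole. "gripper" is the opening, from -1 (shut) to 1 (fully open), set as the call begins (left out, the last holds). The fingers move at their own pace and stop on an object; "newtons" is the grip in N (left out, the last holds). Time passes only in rows, so rows that repeat a pose let the fingers close. It gives the time, the measured TCP pose, the force and the opening at its end, in the units of the state.
- arm.get_obs(): the state, without advancing time (a new reading comes with each control period).
- arm.get_image(name): name is "scene" or "top"; returns a dict with "color" (480x640x3 uint8, red, green, blue), "K" (3x3 intrinsics, pixels), "k1" (the pictures are not rectified: a ray, as slopes to the right and down, at radius r is drawn at 1 + k1 r^2 times it, then the intrinsics apply), "R" (3x3) and "t" (3): a world point X has camera coordinates R X + t. Camera axes: x right, y down, z forward; pixel columns grow to the right and rows downward; lengths in m; the calibration is good to about 2 mm. A picture is of the moment at which its call begins. There is no depth.
- arm.hand_in(): hands the job in, once; it reports no verdict.
The state is a dict: "t": time; "joint_positions": joint angles; "joint_vel": joint speeds; "joint_efforts": joint torques, N m; "ee_pos": TCP position; "orientation": TCP orientation; "wrist_force": force on the tool from outside, world axes, zero at the start; "ft_torque": the same for the moment, N m; "width": finger opening in m.
Only numpy, scipy, OpenCV 4.12 (cv2) and the standard library are available. Lean on these libraries where they do the work, as an engineer would, in place of code of your own. Each camera call takes 0.05 s, during which the arm holds its last target. There are 200 camera calls.

## Working session

There is one attempt and no reset: what is moved stays moved. The work goes in short steps, Python scripts to look and compute and a tool call to move; the robot and the scene stay as the last step left them, time stands still between calls to the robot, and variables do not carry over. Pictures are saved under pics/ and viewed, about 8 in all and at most 12, crops included, and the job is handed in when it is done.

Besides the shell and the picture viewer there is one more tool, called as name(argument=value, ...) on one line, values as JSON. arm_command: Moves the arm, as the interface text tells. Scaled input: -1 to 1 covers 0.25 m each way for a shift and 2 rad each way for a turn. Its arguments: {"type":"object","properties":{"increments":{"type":"array","items":{"type":"number"}},"gripper":{"type":"number"},"newtons":{"type":"number"}},"required":["increments"]}

```bash
mkdir -p pics; python3 - <<'E'
from rig import arm
import cv2,numpy as np
for n in("scene","top"):
    d=arm.get_image(n); cv2.imwrite(f"pics/{n}0.png",d["color"][:,:,::-1]); print(n,d["K"],d["k1"],d["R"],d["t"])
print(arm.get_obs())
E
```

```text
scene [[519.42401824   0.         317.83740272]
 [  0.         519.42401824 237.15957443]
 [  0.           0.           1.        ]] -0.1000583603189763 [[ 0.28255255  0.95921189 -0.00875273]
 [ 0.82248706 -0.24695327 -0.51237595]
 [-0.49363862  0.13757413 -0.85871664]] [-0.22455243 -0.34894333  1.53095726]
top [[563.62444039   0.         320.73311751]
 [  0.         563.62444039 239.50720936]
 [  0.           0.           1.        ]] 0.0055852392598111 [[-0.01214283 -0.99990436 -0.00662001]
 [-0.99472647  0.01275372 -0.10176735]
 [ 0.10184204  0.00534935 -0.9947862 ]] [0.09242362 0.52563883 1.50349767]
{'t': 0.1, 'joint_positions': array([-1.41327503e+00,  3.81128313e-01,  1.29813843e+00, -3.73342474e-05,
        1.46361488e+00, -2.15325203e-01]), 'joint_vel': array([ 0.00057016, -0.00071314, -0.00356822,  0.00097011,  0.00051396,
        0.00037869]), 'joint_efforts': array([ 2.63267830e-03, -4.38657188e+01, -2.24908662e+01,  7.13607087e-02,
        3.42547882e-02, -7.47790523e-05]), 'ee_pos': array([ 0.20028339, -0.51196947,  0.23821538]), 'orientation': array([ 0.58368772,  0.39898523,  0.5843324 , -0.3983404 ]), 'wrist_force': array([-0.32973986,  0.12069249,  0.17294016]), 'ft_torque': array([ 0.01386886,  0.0358963 , -0.05397698]), 'width': 0.0881046005213793}
```

View pics/scene0.png

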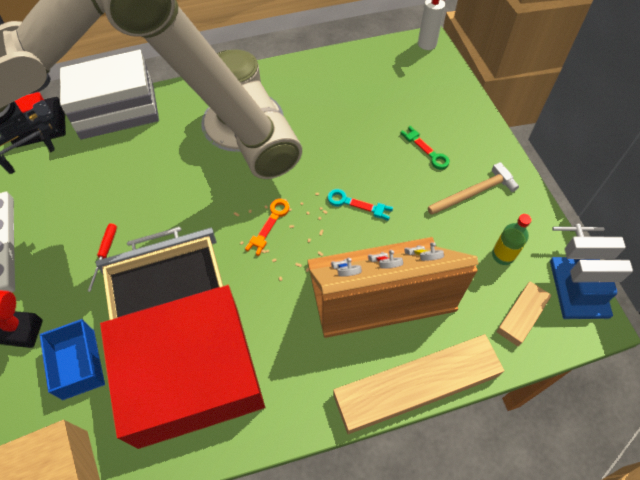

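View pics/top0.png

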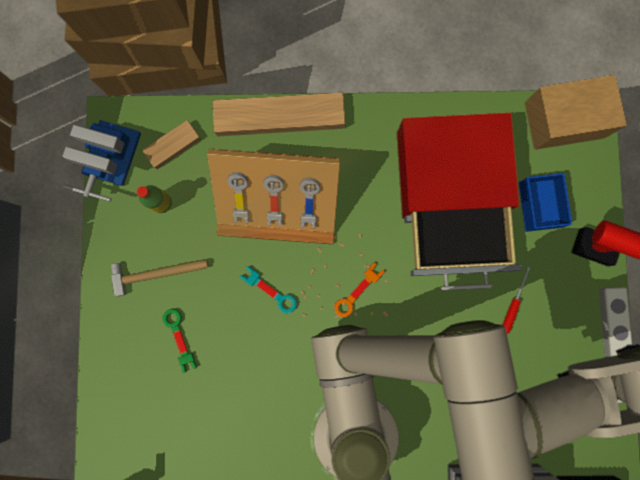

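Candidates with a red sleeve in the top picture: the steel spanner on the middle hook (274,200), and the look-alikes on the bench: green (180,340), turquoise (268,290), orange (360,290). The red screwdriver at (513,313) is another possible mix-up. I choose the one on the middle hook and will check it in close crops.

```bash
python3 - <<'E'
import cv2
a=cv2.imread("pics/top0.png")
cv2.imwrite("pics/rack.png",cv2.resize(a[140:250,200:350],None,fx=5,fy=5,interpolation=cv2.INTER_CUBIC))
cv2.imwrite("pics/chest.png",cv2.resize(a[105:300,390:540],None,fx=3,fy=3,interpolation=cv2.INTER_CUBIC))
E
```

```text
(no output)
```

View pics/rack.png

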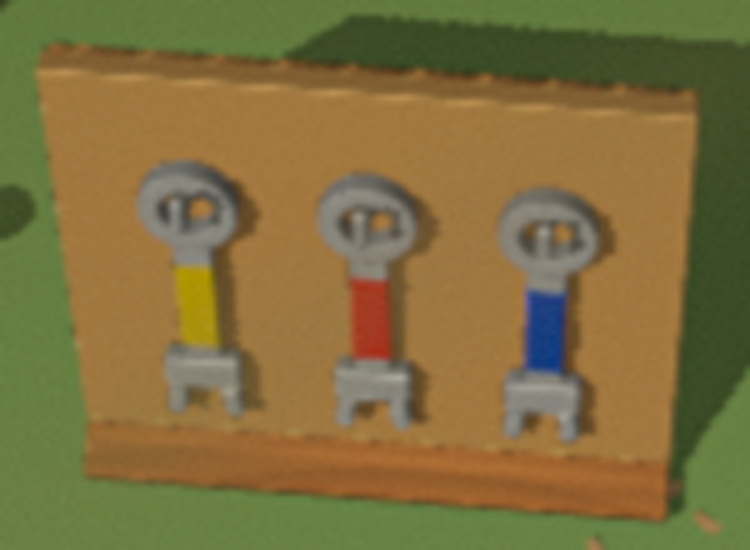

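View pics/chest.png

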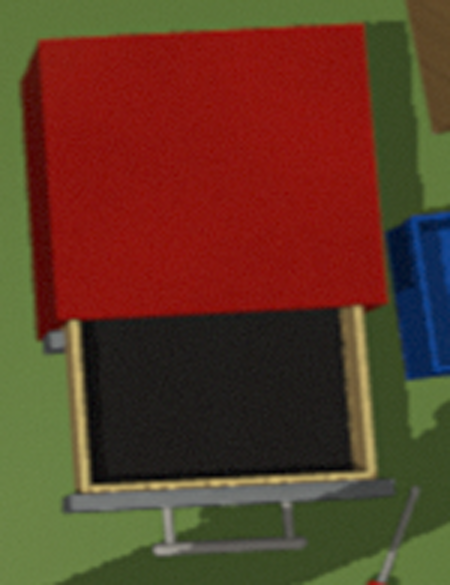

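```bash
cat > h.py <<'E'
import numpy as np,cv2
from scipy.optimize import least_squares
from scipy.spatial.transform import Rotation as Ro
def proj(d,X):
    return cv2.projectPoints(np.atleast_2d(X).astype(float),cv2.Rodrigues(d["R"])[0],d["t"],d["K"],np.array([d["k1"],0,0,0]))[0][:,0]
def ray(d,uv,z):
    p=cv2.undistortPoints(np.array([[uv]],float),d["K"],np.array([d["k1"],0,0,0]))[0,0]
    v=d["R"].T@np.r_[p,1]; c=-d["R"].T@d["t"]; return c+v*(z-c[2])/v[2]
def fit(d,P,uv,x0):
    def W(q): return np.c_[P[:,:2]@np.array([[np.cos(q[2]),np.sin(q[2])],[-np.sin(q[2]),np.cos(q[2])]])+q[:2],P[:,2]]
    r=least_squares(lambda q:(proj(d,W(q))-uv).ravel(),x0); return r.x,r.fun.reshape(-1,2)
U=np.array([.5736,0,.8192]);N=np.array([-.8192,0,.5736])
def face(y,s,n): return np.array([-.07,y,.02])+s*U+n*N
def toW(q,p): return Ro.from_euler("z",q[2]).apply(p)+np.r_[q[:2],0]
E
python3 - <<'E'
from h import *
from rig import arm
d=arm.get_image("top")
c5=lambda L:(np.array(L)+.5)/5-.5+[200,140]
c3=lambda L:(np.array(L)+.5)/3-.5+[390,105]
P=np.array([face(.16,.25,0),face(-.16,.25,0),face(.16,0,0),face(-.16,0,0)])
q,r=fit(d,P,c5([(40,72),(695,115),(88,422),(668,462)]),[.5,.1,0]);print("rack",q,r.round(1))
P2=np.array([face(y,.175,.014) for y in(.09,0,-.09)])
print("ring pred crop px",((proj(d,toW(q,P2))-[200,140]+.5)*5-.5).round(0))
# with the ring discs included (outer outline centres of top face)
q2,r2=fit(d,np.r_[P,P2],c5([(40,72),(695,115),(88,422),(668,462),(188,209),(368,222),(550,237)]),q);print("rack2",q2,r2.round(1))
for y in(.09,0,-.09): print("ringW",toW(q2,face(y,.175,.007)))
print("jaw pred", ((proj(d,toW(q2,face(0,.175-.128,.007)))-[200,140]+.5)*5-.5).round(0))
P=np.array([[.13,.14,.13],[.13,-.14,.13],[-.13,-.14,.13],[-.13,.14,.13]])
c,r=fit(d,P,c3([(40,42),(363,24),(386,302),(57,318)]),[.6,-.3,0]);print("chest",c,r.round(1))
h=[ray(d,p,.1) for p in c3([(155,549),(303,543)])];m=(h[0]+h[1])/2
print("handle",h,Ro.from_euler("z",-c[2]).apply(m-np.r_[c[:2],0]))
E
```

```text
rack [ 0.63062454  0.20365131 -0.0833198 ] [[-1.2 -0.2]
 [ 0.7  0.3]
 [ 0.  -0.1]
 [ 0.6  0. ]]
ring pred crop px [[186. 215.]
 [367. 227.]
 [547. 240.]]
rack2 [ 0.63164362  0.20328327 -0.0844074 ] [[-1.  -0.7]
 [ 0.9 -0.1]
 [ 0.1 -0.6]
 [ 0.7 -0.3]
 [-0.1  0.7]
 [-0.1  0.6]
 [-0.4  0.2]]
ringW [0.66378912 0.29088506 0.1673752 ]
ringW [0.65620147 0.20120547 0.1673752 ]
ringW [0.64861383 0.11152589 0.1673752 ]
jaw pred [[376. 391.]]
chest [ 0.71306573 -0.27431891  0.0357929 ] [[-0.7 -3.9]
 [-0.1 -3.3]
 [ 0.6  3.5]
 [ 0.1  3.5]]
handle [array([ 0.39146349, -0.22162016,  0.1       ]), array([ 0.39504672, -0.34771492,  0.1       ])] [-0.31997612  0.0011025   0.1       ]
```

Rack fit is good (residuals about 1 px) and the close crop confirms the steel spanner with the red sleeve is on the middle hook, ring at crop (368,222), i.e. (273,184) in the image. The chest body looks about 20 mm shorter than 260 mm because the drawer fronts make up the rest, so I'll go by the handle. Next: the pick and place poses.

```bash
cat >> h.py <<'E'
Q=np.array([.6316,.2033,-.0844]); CY=.0358
def pickR(sg):
    Rz=Ro.from_euler("z",Q[2]); x=Rz.apply(-N); z=Rz.apply([0,sg,0]); return Ro.from_matrix(np.c_[x,np.cross(z,x),z])
def placeR(sg):
    Rz=Ro.from_euler("z",CY); x=np.array([0,0,-1.]); z=Rz.apply([sg,0,0]); return Ro.from_matrix(np.c_[x,np.cross(z,x),z])
def cur(o): w=o["orientation"]; return Ro.from_quat(np.r_[w[1:],w[0]])
def delta(o,p,R): return np.r_[(np.array(p)-o["ee_pos"])/.25,(R*cur(o).inv()).as_rotvec()/2].round(4)
E
python3 - <<'E'
from h import *
from rig import arm
o=arm.get_obs(); print(cur(o).as_matrix().round(2))
g=toW(Q,face(0,.11,.002)); print("TCP grasp",g,"normal",Ro.from_euler("z",Q[2]).apply(N),"up",Ro.from_euler("z",Q[2]).apply(U))
for s in(1,-1):
    R=pickR(s); print(s,"pre",delta(o,toW(Q,face(0,.11,.10)),R), [(t,(placeR(t)*R.inv()).as_rotvec().round(2)) for t in(1,-1)])
print("pre pos",toW(Q,face(0,.11,.10)))
E
```

```text
[[-0.    0.93  0.36]
 [ 0.    0.36 -0.93]
 [-1.    0.   -0.  ]]
TCP grasp [0.62308801 0.20402012 0.1112592 ] normal [-0.816284    0.06905842  0.5736    ] up [ 0.57155823 -0.04835438  0.8192    ]
1 pre [ 1.3712  2.8912 -0.2832 -0.6385 -0.0934  1.207 ] [(1, array([ 0.76,  0.72, -1.33])), (-1, array([-0.74,  0.78,  1.55]))]
-1 pre [ 1.3712  2.8912 -0.2832  0.069  -0.4789 -0.2109] [(1, array([-0.74,  0.78,  1.55])), (-1, array([ 0.76,  0.72, -1.33]))]
pre pos [0.54309217 0.21078785 0.167472  ]
```

arm_command(increments=[0.6,1,0.24,0,0,0.5,0.6,1,0.24,0,0,0.5,0.6,1,0.24,0,0,0.5,0.6,1,0.24,0,0,0.5,0.6,1,0.24,0,0,0.5,0.6,1,0.24,0,0,0.5,0.6,1,0.24,0,0,0.5,0.6,1,0.24,0,0,0.5,0.6,1,0.24,0,0,0.5,0.6,1,0.24,0,0,0.5], gripper=0.15)

```text
t: 0.98
ee_pos: [0.3503, -0.262, 0.2981]
orientation: [0.703, 0.071, 0.704, -0.071]
wrist_force: [0.3, -0.2, -0.5]
width: 0.0507
```

arm_command(increments=[0.3,1,0,0,0,0.5,0.3,1,0,0,0,0.5,0.3,1,0,0,0,0.5,0.3,1,0,0,0,0.5,0.3,1,0,0,0,0.5,0.3,1,0,0,0,0.5,0.3,1,0,0,0,0.5,0.3,1,0,0,0,0.5,0.3,1,0,0,0,0.5])

```text
t: 1.73
ee_pos: [0.4255, -0.0124, 0.2975]
orientation: [0.65, -0.275, 0.652, 0.275]
wrist_force: [0.2, 0.3, 0.2]
width: 0.0502
```

```bash
python3 - <<'E'
from h import *
from rig import arm
o=arm.get_obs(); print(o["t"],o["joint_positions"].round(2),delta(o,toW(Q,face(0,.11,.10)),pickR(1)))
E
```

```text
1.7333 [-0.31  0.12  1.49 -0.    1.54 -1.11] [ 0.4704  0.8928 -0.5203 -0.202  -0.4458  0.3164]
```

arm_command(increments=[0.47,0.89,-0.52,-0.202,-0.446,0.316,0.47,0.89,-0.52,-0.202,-0.446,0.316,0.47,0.89,-0.52,-0.202,-0.446,0.316,0.47,0.89,-0.52,-0.202,-0.446,0.316,0.47,0.89,-0.52,-0.202,-0.446,0.316,0.47,0.89,-0.52,-0.202,-0.446,0.316,0.47,0.89,-0.52,-0.202,-0.446,0.316,0.47,0.89,-0.52,-0.202,-0.446,0.316,0.47,0.89,-0.52,-0.202,-0.446,0.316,0.47,0.89,-0.52,-0.202,-0.446,0.316,0.47,0.89,-0.52,-0.202,-0.446,0.316])

```text
t: 2.65
ee_pos: [0.5483, 0.2134, 0.1828]
orientation: [0.683, -0.653, 0.267, 0.192]
wrist_force: [9.6, -0.5, 12.2]
width: 0.0509
```

```bash
python3 - <<'E'
from h import *
from rig import arm
o=arm.get_obs(); print(o["t"],o["joint_positions"].round(2),delta(o,toW(Q,face(0,.11,.003)),pickR(1)))
d=arm.get_image("top"); a=d["color"][:,:,::-1]
cv2.imwrite("pics/pre.png",cv2.resize(a[130:330,200:400],None,fx=3,fy=3))
E
```

```text
2.65 [ 0.31  0.36  1.86 -1.42  0.33  0.12] [ 0.2957 -0.0372 -0.2839 -0.0056 -0.0252  0.0145]
```

View pics/pre.png

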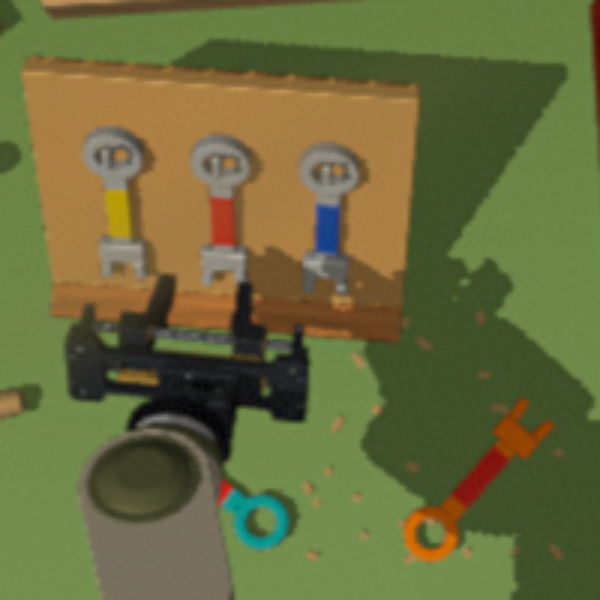

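The picture shows the open gripper lined up in front of the red spanner, ring at crop (220,158), with the fingertips at (165,285) and (243,295). Joint 4 has reached its limit and the wrist is nearly straight, so I'll tilt the tool 20° steeper about the jaw axis.

```bash
cat >> h.py <<'E'
def tiltpick(dg):
    Rz=Ro.from_euler("z",Q[2]); return Ro.from_rotvec(Rz.apply([0,1,0])*np.radians(dg))*pickR(1)
def tiltplace(dg):  # same tilt, spanner flat, ring to chest -y
    return placeR(1)*pickR(1).inv()*tiltpick(dg)
E
python3 - <<'E'
from h import *
from rig import arm
print(tiltpick(20).as_matrix()[:,0],tiltplace(20).as_matrix()[:,0])
o=arm.get_obs(); print(o["t"],o["joint_positions"].round(2),o["wrist_force"],delta(o,toW(Q,face(0,.107,.09)),tiltpick(20)))
E
```

```text
[ 0.57154145 -0.04835296 -0.81914734] [-0.01224171  0.34180099 -0.93969262]
2.7 [ 0.31  0.36  1.86 -1.41  0.32  0.12] [-1.24317423 -0.1075106  -0.89539474] [ 0.0085 -0.0167 -0.0976  0.0045  0.1484  0.0195]
```

arm_command(increments=[0.003,-0.005,-0.03,0.001,0.05,0.007,0.006,-0.01,-0.065,0.003,0.1,0.013,0.008,-0.017,-0.098,0.0045,0.148,0.0195,0.008,-0.017,-0.098,0.0045,0.148,0.0195,0.008,-0.017,-0.098,0.0045,0.148,0.0195,0.008,-0.017,-0.098,0.0045,0.148,0.0195])

```text
t: 3.2
ee_pos: [0.5505, 0.2087, 0.1589]
orientation: [0.642, -0.611, 0.354, 0.3]
wrist_force: [-0.3, 0.1, 1.1]
width: 0.0508
```

```bash
python3 - <<'E'
from h import *
from rig import arm
o=arm.get_obs(); print(o["t"],o["joint_positions"].round(2),o["wrist_force"],delta(o,toW(Q,face(0,.107,.005)),tiltpick(20)))
E
```

```text
3.2 [ 0.24  0.38  1.72 -0.39  0.49 -0.94] [-0.26755239  0.1121893   1.1074106 ] [ 0.2738 -0.0175 -0.1935 -0.0015 -0.0013  0.0022]
```

arm_command(increments=[0.06,-0.004,-0.042,0,0,0,0.12,-0.008,-0.085,0,0,0,0.17,-0.011,-0.12,0,0,0.001,0.22,-0.014,-0.155,-0.0015,-0.0013,0.002,0.24,-0.016,-0.17,-0.0015,-0.0013,0.002,0.256,-0.017,-0.181,-0.0015,-0.0013,0.002,0.266,-0.0175,-0.188,-0.0015,-0.0013,0.002,0.274,-0.0175,-0.1935,-0.0015,-0.0013,0.002,0.274,-0.0175,-0.1935,-0.0015,-0.0013,0.002,0.274,-0.0175,-0.1935,-0.0015,-0.0013,0.002])

```text
t: 4.03
ee_pos: [0.6188, 0.2044, 0.1109]
orientation: [0.641, -0.613, 0.353, 0.3]
wrist_force: [-0.4, 0.9, 0.5]
width: 0.051
```

```bash
python3 - <<'E'
from h import *
from rig import arm
o=arm.get_obs(); print(o["t"],o["joint_positions"].round(2),o["wrist_force"],delta(o,toW(Q,face(0,.107,.005)),tiltpick(20)))
d=arm.get_image("top"); a=d["color"][:,:,::-1]
cv2.imwrite("pics/grasp.png",cv2.resize(a[140:260,200:350],None,fx=5,fy=5))
E
```

```text
4.0333 [ 0.2   0.53  1.62 -0.4   0.43 -0.97] [-0.4286651   0.89997647  0.4798543 ] [ 0.0005 -0.0001 -0.0014 -0.0001  0.0001  0.0003]
```

View pics/grasp.png

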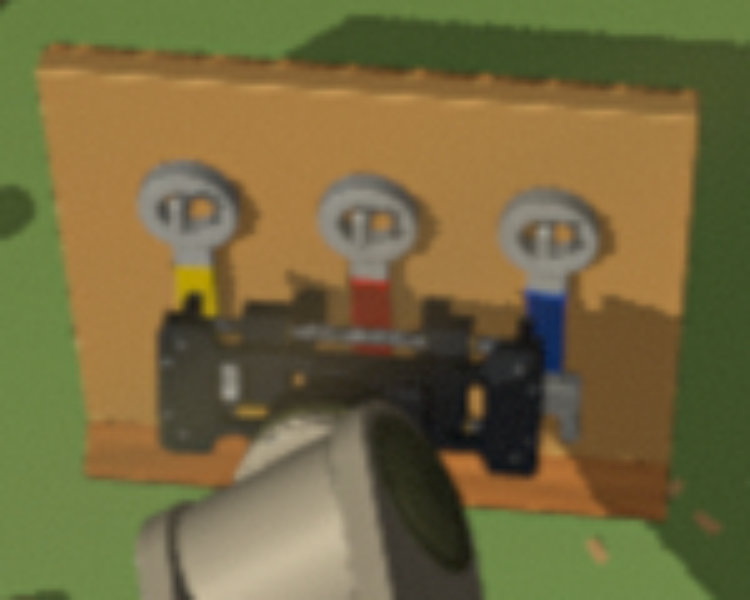

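The picture shows the fingers on either side of the red shank, at crop (300,300) and (440,315), clear of the other two spanners. Now I close.

arm_command(increments=[0.005,0,-0.005,0,0,0,0.005,0,-0.005,0,0,0,0.005,0,-0.005,0,0,0,0.005,0,-0.005,0,0,0,0.005,0,-0.005,0,0,0,0.005,0,-0.005,0,0,0], gripper=-1, newtons=45)

```text
t: 4.58
ee_pos: [0.6194, 0.2047, 0.1098]
orientation: [0.64, -0.613, 0.353, 0.3]
wrist_force: [-6.1, -0.3, 3.4]
width: 0.0193
```

arm_command(increments=[0.008,-0.001,0.016,0,0,0,0.018,-0.002,0.03,0,0,0,0.028,-0.003,0.045,0,0,0,0.036,-0.003,0.057,0,0,0,0.036,-0.003,0.057,0,0,0,0.036,-0.003,0.057,0,0,0])

```text
t: 5.08
ee_pos: [0.6286, 0.2038, 0.1242]
orientation: [0.641, -0.613, 0.353, 0.3]
wrist_force: [0.5, 0.0, -1.4]
width: 0.0194
```

```bash
python3 - <<'E'
from h import *
from rig import arm
o=arm.get_obs(); p=o["ee_pos"]-np.array([.6194,.2047,.1098]); b=Ro.from_euler("z",Q[2]); print(p@b.apply(U),p@b.apply(N),o["wrist_force"],o["ft_torque"],o["width"],o["joint_positions"].round(2))
d=arm.get_image("top"); a=d["color"][:,:,::-1]
cv2.imwrite("pics/lift.png",cv2.resize(a[160:230,215:335],None,fx=6,fy=6))
E
```

```text
0.01710578223713377 0.0006779848029768061 [ 0.46292998  0.02578025 -1.41758908] [ 0.03435734  0.39612075 -0.03637138] 0.019416896473687915 [ 0.2   0.52  1.58 -0.36  0.47 -1.02]
```

View pics/lift.png

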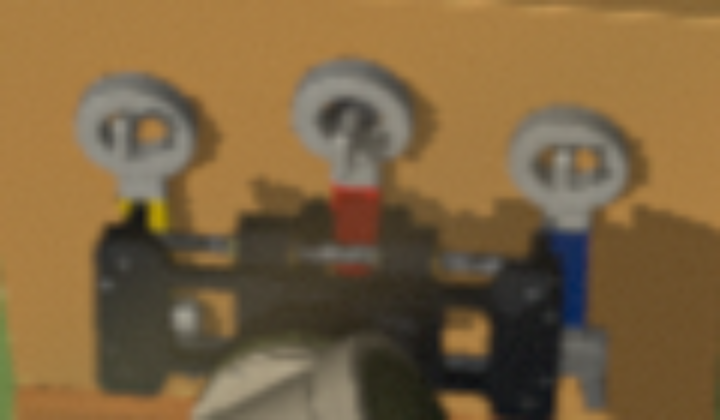

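The red ring is raised at crop (352,110) and the hook lip is in the lower part of its hole. Now I draw it out along the normal.

arm_command(increments=[-0.02,0.002,0.014,0,0,0,-0.045,0.004,0.032,0,0,0,-0.075,0.006,0.053,0,0,0,-0.105,0.009,0.074,0,0,0,-0.135,0.011,0.095,0,0,0,-0.165,0.014,0.116,0,0,0,-0.2,0.017,0.141,0,0,0,-0.24,0.02,0.168,0,0,0,-0.24,0.02,0.168,0,0,0])

```text
t: 5.88
ee_pos: [0.5669, 0.2092, 0.1676]
orientation: [0.641, -0.613, 0.352, 0.3]
wrist_force: [0.4, -0.1, -1.6]
width: 0.019
```

```bash
python3 - <<'E'
from h import *
from rig import arm
o=arm.get_obs(); print(o["t"],o["wrist_force"],o["ft_torque"],o["width"],o["joint_positions"].round(2),(tiltplace(20)*cur(o).inv()).as_rotvec())
for n,(y0,y1,x0,x1) in dict(top=(110,310,200,400)).items():
    d=arm.get_image(n); a=d["color"][:,:,::-1]
    cv2.imwrite("pics/out.png",cv2.resize(a[y0:y1,x0:x1],None,fx=3,fy=3))
# drawer estimate: tray rims in top image
d=arm.get_image("top")
m=np.array([.3933,-.2847,.095]); b=Ro.from_euler("z",CY)
F=m+b.apply([.163,0,0]); print("floor ctr",F)
g=b.apply([.163-.065,0,0])+m; print("place line pt (local x floor-.065)",g)
E
```

```text
5.8833 [ 0.36504177 -0.06307027 -1.63296919] [0.14108342 0.36430962 0.012239  ] 0.01903071504030554 [ 0.23  0.39  1.67 -0.37  0.52 -0.99] [ 0.75568171  0.72076793 -1.3293572 ]
floor ctr [ 0.55619556 -0.27886585  0.095     ]
place line pt (local x floor-.065) [ 0.49123721 -0.28119235  0.095     ]
```

View pics/out.png

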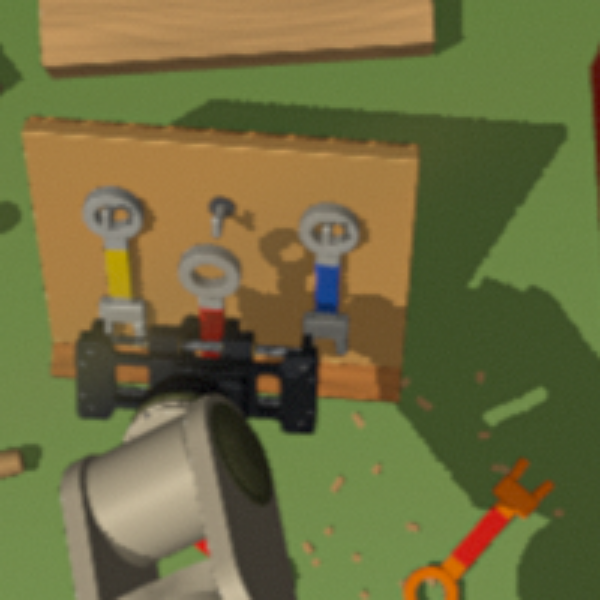

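The red spanner is off the hook and firmly held (bare hook at crop (220,210), ring at (210,270)). Blue and yellow still hang. Now over to the drawer.

arm_command(increments=[-0.12,0,0.08,0,0,0,-0.24,0,0.16,0,0,0,-0.35,-0.12,0.3,0.03,0.03,-0.055,-0.4,-0.25,0.4,0.06,0.06,-0.11,-0.4,-0.38,0.5,0.09,0.09,-0.166,-0.4,-0.5,0.5,0.12,0.12,-0.22,-0.4,-0.62,0.5,0.155,0.15,-0.275,-0.4,-0.74,0.5,0.19,0.18,-0.332,-0.4,-0.84,0.5,0.19,0.18,-0.332,-0.4,-0.84,0.5,0.19,0.18,-0.332,-0.4,-0.84,0.5,0.19,0.18,-0.332])

```text
t: 6.9
ee_pos: [0.4688, -0.0027, 0.2911]
orientation: [0.732, -0.274, 0.576, 0.238]
wrist_force: [-0.5, 0.9, -2.6]
width: 0.0194
```

```bash
python3 - <<'E'
from h import *
from rig import arm
o=arm.get_obs(); print(o["t"],o["joint_positions"].round(2),o["wrist_force"],o["width"],delta(o,[.487,-.2754,.25],tiltplace(20)))
E
```

```text
6.9 [-0.31  0.1   1.55  0.1   1.29 -1.08] [-0.50407193  0.94185004 -2.64894542] 0.019364991261008466 [ 0.0729 -1.0907 -0.1645  0.1883  0.1803 -0.3307]
```

arm_command(increments=[0.02,-0.12,-0.01,0.03,0.03,-0.055,0.03,-0.24,-0.02,0.06,0.06,-0.11,0.04,-0.36,-0.03,0.09,0.09,-0.166,0.05,-0.48,-0.04,0.12,0.12,-0.22,0.06,-0.6,-0.05,0.155,0.15,-0.275,0.07,-0.72,-0.06,0.188,0.18,-0.331,0.073,-0.84,-0.07,0.188,0.18,-0.331,0.073,-0.96,-0.08,0.188,0.18,-0.331,0.073,-1,-0.08,0.188,0.18,-0.331,0.073,-1,-0.08,0.188,0.18,-0.331,0.073,-1,-0.08,0.188,0.18,-0.331])

```text
t: 7.82
ee_pos: [0.4874, -0.2515, 0.2711]
orientation: [0.694, 0.11, 0.698, 0.135]
wrist_force: [0.3, 1.2, -2.0]
width: 0.0193
```

```bash
python3 - <<'E'
from h import *
from rig import arm
o=arm.get_obs(); print(o["t"],o["joint_positions"].round(2),o["wrist_force"],o["width"],delta(o,[.487,-.2754,.16],tiltplace(20)))
a=[arm.get_image(n)["color"][:,:,::-1] for n in("top","scene")]
cv2.imwrite("pics/over.png",np.hstack([cv2.resize(a[0][150:310,390:540],(394,420)),cv2.resize(a[1][200:370,60:225],(400,420))]))
E
```

```text
7.8167 [-0.8   0.45  1.13  0.24  1.81 -0.81] [ 0.31264612  1.15327422 -1.99088186] 0.019281556026340317 [-1.600e-03 -9.550e-02 -4.442e-01  4.000e-04  2.000e-04 -4.000e-04]
```

View pics/over.png

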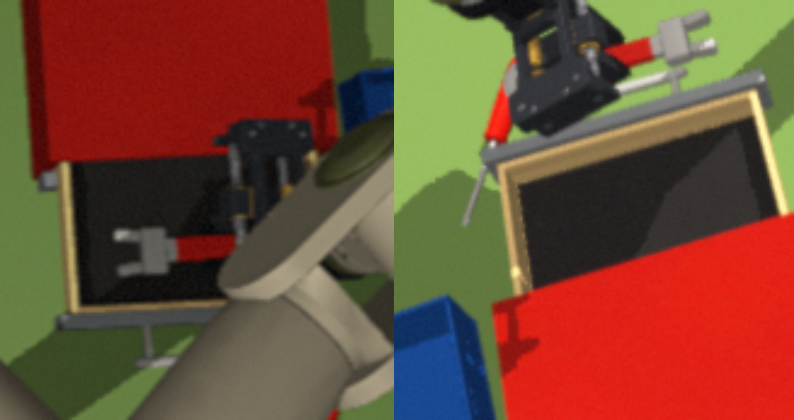

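The picture shows the spanner over the drawer, level and parallel to the front (jaw at crop (140,250) in the left half), to be placed nearer the front wall. Now I lower it.

arm_command(increments=[-0.002,-0.05,-0.05,0,0,0,-0.002,-0.0955,-0.15,0,0,0,-0.002,-0.0955,-0.25,0,0,0,-0.002,-0.0955,-0.35,0,0,0,-0.002,-0.0955,-0.44,0,0,0,-0.002,-0.0955,-0.52,0,0,0,-0.002,-0.0955,-0.6,0,0,0,-0.002,-0.0955,-0.6,0,0,0])

```text
t: 8.58
ee_pos: [0.4857, -0.2731, 0.118]
orientation: [0.692, 0.111, 0.7, 0.137]
wrist_force: [-0.1, -0.1, -2.9]
width: 0.0192
```

arm_command(increments=[0,0,-0.02,0,0,0,0,0,-0.04,0,0,0,0,0,-0.06,0,0,0,0,0,-0.07,0,0,0,0,0,-0.08,0,0,0,0,0,-0.08,0,0,0])

```text
t: 9.08
ee_pos: [0.4857, -0.2731, 0.0979]
orientation: [0.692, 0.11, 0.7, 0.137]
wrist_force: [-0.7, 0.2, -2.2]
width: 0.019
```

```bash
python3 - <<'E'
from h import *
from rig import arm
o=arm.get_obs(); print(o["t"],o["ee_pos"],o["joint_positions"].round(2),o["wrist_force"],o["ft_torque"],o["width"],delta(o,[.487,-.2754,.08],tiltplace(20)))
a=[arm.get_image(n)["color"][:,:,::-1] for n in("top","scene")]
cv2.imwrite("pics/low.png",np.hstack([cv2.resize(a[0][150:310,390:540],(394,420)),cv2.resize(a[1][200:370,60:225],(400,420))]))
E
```

```text
9.0833 [ 0.48567917 -0.27312698  0.09794177] [-0.83  0.63  1.35  0.22  1.44 -0.93] [-0.70204825  0.16727425 -2.20338593] [-0.29785911 -0.07708845  0.00228361] 0.01904838278783502 [ 0.0053 -0.0091 -0.0718 -0.0015 -0.0019 -0.0016]
```

View pics/low.png

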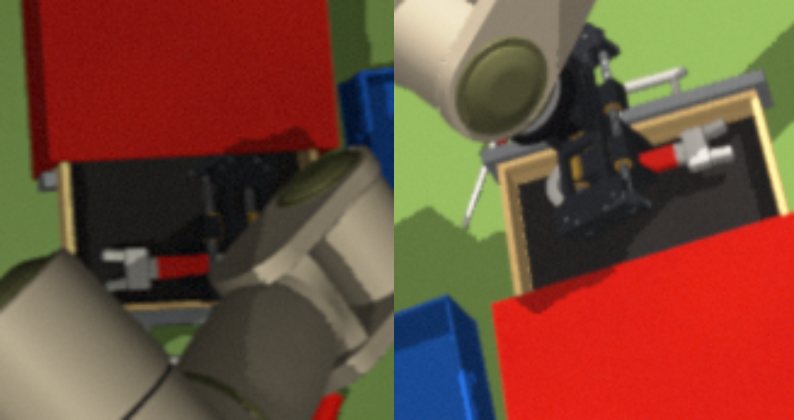

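arm_command(increments=[0.002,-0.004,-0.015,-0.0015,-0.002,-0.0016,0.005,-0.009,-0.03,-0.0015,-0.002,-0.0016,0.005,-0.009,-0.045,-0.0015,-0.002,-0.0016,0.005,-0.009,-0.045,-0.0015,-0.002,-0.0016])

```text
t: 9.52
ee_pos: [0.4868, -0.2753, 0.0861]
orientation: [0.694, 0.111, 0.699, 0.135]
wrist_force: [-0.2, -0.2, -2.5]
width: 0.0193
```

arm_command(increments=[0,0,-0.008,0,0,0,0,0,-0.016,0,0,0,0,0,-0.016,0,0,0])

```text
t: 9.77
ee_pos: [0.4866, -0.2752, 0.0817]
orientation: [0.694, 0.111, 0.699, 0.135]
wrist_force: [-0.1, -0.0, -2.5]
width: 0.0192
```

arm_command(increments=[0,0,-0.008,0,0,0,0,0,-0.012,0,0,0,0,0,-0.012,0,0,0])

```text
t: 10.02
ee_pos: [0.4867, -0.2752, 0.0787]
orientation: [0.694, 0.111, 0.699, 0.136]
wrist_force: [-0.7, -0.2, -1.9]
width: 0.0194
```

arm_command(increments=[0,0,-0.006,0,0,0,0,0,-0.01,0,0,0,0,0,-0.01,0,0,0])

```text
t: 10.27
ee_pos: [0.4874, -0.2753, 0.0781]
orientation: [0.695, 0.11, 0.698, 0.135]
wrist_force: [-1.6, 1.7, 14.0]
width: 0.0196
```

Contact with the floor at z ≈ 0.078. I'll ease the pressure off, then open narrowly.

arm_command(increments=[0,0,0,0,0,0,0,0,0,0,0,0])

```text
t: 10.43
ee_pos: [0.4876, -0.2754, 0.0786]
orientation: [0.695, 0.11, 0.698, 0.135]
wrist_force: [1.0, 0.5, -1.1]
width: 0.0194
```

arm_command(increments=[0,0,0,0,0,0,0,0,0,0,0,0,0,0,0,0,0,0,0,0,0,0,0,0], gripper=-0.34)

```text
t: 10.77
ee_pos: [0.4876, -0.2755, 0.0785]
orientation: [0.695, 0.11, 0.697, 0.135]
wrist_force: [0.7, 0.4, 0.0]
width: 0.0291
```

arm_command(increments=[0,-0.014,0.04,0,0,0,0,-0.03,0.08,0,0,0,0.001,-0.045,0.13,0,0,0,0.002,-0.07,0.2,0,0,0,0,-0.09,0.3,0,0,0,0,-0.09,0.42,0,0,0,0,-0.09,0.54,0,0,0,0,-0.09,0.66,0,0,0,0,-0.09,0.68,0,0,0,0,-0.09,0.68,0,0,0])

```text
t: 11.6
ee_pos: [0.4879, -0.2983, 0.2501]
orientation: [0.696, 0.109, 0.697, 0.134]
wrist_force: [-0.8, -0.2, -0.1]
width: 0.0287
```

```bash
python3 - <<'E'
from h import *
from rig import arm
o=arm.get_obs(); print(o["t"],o["joint_positions"].round(2),o["wrist_force"],o["width"])
for s in (1,-1):print(s,delta(o,[.33,-.287,.25],placeR(s)))
E
```

```text
11.6 [-0.85  0.51  1.09  0.23  1.81 -0.87] [-0.80674021 -0.17351766 -0.13065964] 0.028741639065285974
1 [-6.318e-01  4.500e-02 -3.000e-04 -1.729e-01 -3.600e-03 -4.000e-04]
-1 [-6.318e-01  4.500e-02 -3.000e-04  5.700e-03 -2.701e-01  1.547e+00]
```

```bash
cat >> h.py <<'E'
def pushR():
    Rz=Ro.from_euler("z",CY); x=np.array([0,0,-1.]); z=Rz.apply([0,-1,0]); return Ro.from_matrix(np.c_[x,np.cross(z,x),z])
E
python3 - <<'E'
from h import *
from rig import arm
o=arm.get_obs(); print(delta(o,[.33,-.287,.22],pushR()))
a=[arm.get_image(n)["color"][:,:,::-1] for n in("top","scene")]
cv2.imwrite("pics/laid.png",np.hstack([cv2.resize(a[0][150:310,390:540],(394,420)),cv2.resize(a[1][200:370,60:225],(400,420))]))
E
```

```text
[-0.6318  0.045  -0.1203 -0.1385  0.1328 -0.7772]
```

arm_command(increments=[-0.1,0.01,0,-0.012,0.011,-0.065,-0.2,0.02,0,-0.024,0.022,-0.13,-0.3,0.03,0,-0.036,0.033,-0.194,-0.4,0.04,0,-0.047,0.045,-0.259,-0.5,0.045,0,-0.058,0.056,-0.324,-0.63,0.045,0,-0.07,0.067,-0.388,-0.63,0.045,-0.04,-0.081,0.078,-0.453,-0.63,0.045,-0.08,-0.092,0.089,-0.518,-0.63,0.045,-0.12,-0.104,0.1,-0.583,-0.63,0.045,-0.12,-0.115,0.111,-0.648,-0.63,0.045,-0.12,-0.127,0.122,-0.712,-0.63,0.045,-0.12,-0.1385,0.1328,-0.777], gripper=-1)

```text
t: 12.7
ee_pos: [0.3293, -0.2858, 0.2156]
orientation: [0.529, 0.478, 0.532, -0.457]
wrist_force: [-0.5, -0.3, 0.1]
width: 0.0005
```

```bash
python3 - <<'E'
from h import *
from rig import arm
o=arm.get_obs(); print(o["t"],o["joint_positions"].round(2),o["wrist_force"],o["width"],delta(o,[.345,-.287,.078],pushR()))
a=[arm.get_image(n)["color"][:,:,::-1] for n in("top","scene")]
cv2.imwrite("pics/laid2.png",np.hstack([cv2.resize(a[0][150:310,390:540],(394,420)),cv2.resize(a[1][200:370,60:225],(400,420))]))
E
```

```text
12.7 [-1.    0.2   1.63  0.03  1.32  0.43] [-0.50266708 -0.25970697  0.0608839 ] 0.00047028604838352987 [ 0.0629 -0.0049 -0.5502 -0.0118  0.009  -0.0454]
```

View pics/laid2.png

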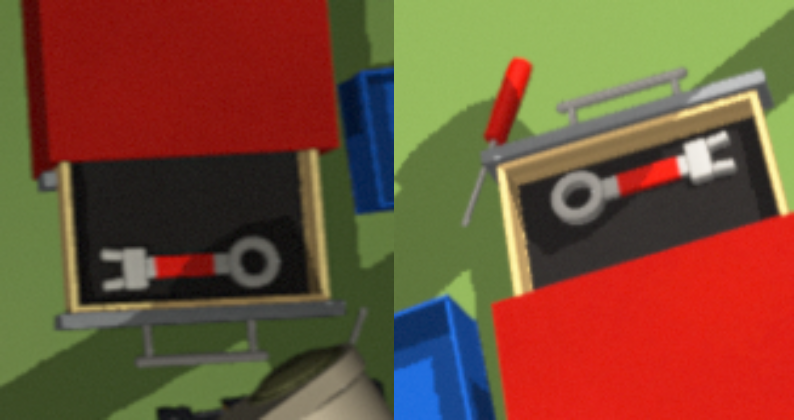

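The spanner lies flat in the tray (crop left half, jaw (125,268), ring (248,262)), clear of the walls. Now I lower the shut fingers in front of the handle and push.

arm_command(increments=[0.02,-0.005,-0.1,-0.0118,0.009,-0.0454,0.05,-0.005,-0.22,-0.0118,0.009,-0.0454,0.063,-0.005,-0.34,-0.0118,0.009,-0.0454,0.063,-0.005,-0.45,-0.0118,0.009,-0.0454,0.063,-0.005,-0.52,-0.0118,0.009,-0.0454,0.063,-0.005,-0.55,-0.0118,0.009,-0.0454,0.063,-0.005,-0.55,-0.0118,0.009,-0.0454])

```text
t: 13.38
ee_pos: [0.3447, -0.286, 0.0767]
orientation: [0.509, 0.49, 0.512, -0.488]
wrist_force: [0.8, 0.2, -0.8]
width: 0.0002
```

arm_command(increments=[0.03,0,0,0,0,0,0.06,0.002,0,0,0,0,0.09,0.003,0,0,0,0,0.12,0.004,0,0,0,0,0.15,0.005,0,0,0,0,0.18,0.006,0,0,0,0,0.21,0.0075,0,0,0,0,0.24,0.0085,0,0,0,0,0.24,0.0085,0,0,0,0])

```text
t: 14.13
ee_pos: [0.4061, -0.2839, 0.0767]
orientation: [0.51, 0.49, 0.512, -0.488]
wrist_force: [-0.0, 0.8, 0.5]
width: 0.0006
```

```bash
python3 - <<'E'
from h import *
from rig import arm
o=arm.get_obs(); print(o["t"],o["ee_pos"],o["joint_positions"].round(2),o["wrist_force"],delta(o,[.45,-.283,.078],pushR()))
a=[arm.get_image(n)["color"][:,:,::-1] for n in("top","scene")]
cv2.imwrite("pics/push1.png",np.hstack([cv2.resize(a[0][150:310,390:540],(394,420)),cv2.resize(a[1][200:370,60:225],(400,420))]))
E
```

```text
14.1333 [ 0.40608166 -0.28386974  0.07674476] [-0.85  0.48  1.68  0.    0.99  0.67] [-0.00352294  0.7932447   0.46527868] [ 0.1757  0.0035  0.005  -0.0019 -0.0003 -0.0045]
```

arm_command(increments=[0.03,0.001,0,0,0,0,0.06,0.002,0,0,0,0,0.09,0.003,0,0,0,0,0.12,0.004,0,0,0,0,0.15,0.005,0,0,0,0,0.18,0.006,0,0,0,0,0.21,0.0075,0,0,0,0,0.24,0.0085,0,0,0,0,0.27,0.01,0,0,0,0,0.3,0.01,0,0,0,0])

```text
t: 15.07
ee_pos: [0.4807, -0.2811, 0.0766]
orientation: [0.509, 0.49, 0.513, -0.488]
wrist_force: [-2.0, 0.5, 0.2]
width: 0.0004
```

```bash
python3 - <<'E'
from h import *
from rig import arm
o=arm.get_obs(); print(o["t"],o["ee_pos"],o["joint_positions"].round(2),o["wrist_force"],delta(o,[.52,-.2805,.078],pushR()))
a=[arm.get_image(n)["color"][:,:,::-1] for n in("top","scene")]
cv2.imwrite("pics/push2.png",np.hstack([cv2.resize(a[0][150:310,390:540],(394,420)),cv2.resize(a[1][200:370,60:225],(400,420))]))
# red-sleeve centroid & visible tray area in scene crop, before / now
for f in("laid2","push1","push2"):
    im=cv2.imread(f"pics/{f}.png")[:,400:].astype(int); b,g,r=im[...,0],im[...,1],im[...,2]
    wood=(r>150)&(g>120)&(b<150)&(r-b>50); ys,xs=np.nonzero(wood[:300]); print(f,len(ys),ys.mean() if len(ys) else 0,((im.max(2)<70)).sum())
E
```

```text
15.0667 [ 0.48069809 -0.28105997  0.07655316] [-0.74  0.56  1.51  0.    1.08  0.78] [-1.99048652  0.45507168  0.15396339] [ 0.1572  0.0022  0.0058 -0.0023 -0.0008 -0.0044]
laid2 25868 72.72958868099583 18474
push1 29306 93.67716508564799 24127
push2 12729 106.07848220598633 14685
```

arm_command(increments=[0.03,0.001,0.002,0,0,0,0.06,0.002,0.004,0,0,0,0.08,0.003,0.005,0,0,0,0.08,0.003,0.005,0,0,0])

```text
t: 15.5
ee_pos: [0.5024, -0.2808, 0.078]
orientation: [0.511, 0.489, 0.512, -0.487]
wrist_force: [-0.9, -0.2, 1.5]
width: 0.0002
```

arm_command(increments=[0.015,0,0,0,0,0,0.03,0.001,0,0,0,0,0.045,0.0015,0,0,0,0,0.06,0.002,0,0,0,0])

```text
t: 15.83
ee_pos: [0.5168, -0.2802, 0.078]
orientation: [0.51, 0.489, 0.512, -0.488]
wrist_force: [-4.0, 0.7, 0.7]
width: 0.0005
```

arm_command(increments=[0.012,0,0,0,0,0,0.024,0,0,0,0,0,0.036,0.001,0,0,0,0,0.04,0.001,0,0,0,0])

```text
t: 16.17
ee_pos: [0.526, -0.2801, 0.078]
orientation: [0.509, 0.488, 0.513, -0.489]
wrist_force: [-11.7, -1.1, 5.5]
width: 0.0004
```

arm_command(increments=[0.01,0,0,0,0,0,0.02,0,0,0,0,0,0.03,0.001,0,0,0,0,0.03,0.001,0,0,0,0])

```text
t: 16.5
ee_pos: [0.5263, -0.28, 0.078]
orientation: [0.504, 0.484, 0.518, -0.492]
wrist_force: [-43.5, -4.3, 20.0]
width: 0.0
```

arm_command(increments=[-0.03,0,0,0,0,0,-0.1,0,0,0,0,0,-0.2,-0.006,0,0,0,0,-0.32,-0.01,0,0,0,0,-0.4,-0.01,0.05,0,0,0,-0.48,-0.01,0.15,0,0,0,-0.55,0,0.3,0,0,0,-0.65,0,0.45,0,0,0,-0.75,0,0.6,0,0,0,-0.75,0,0.7,0,0,0,-0.75,0,0.7,0,0,0])

```text
t: 17.42
ee_pos: [0.3392, -0.2816, 0.2588]
orientation: [0.508, 0.484, 0.514, -0.493]
wrist_force: [0.2, 0.5, 0.9]
width: 0.0004
```

```bash
python3 - <<'E'
from h import *
from rig import arm
o=arm.get_obs(); print(o["t"],o["ee_pos"],o["wrist_force"])
a=[arm.get_image(n)["color"][:,:,::-1] for n in("top","scene")]
cv2.imwrite("pics/shut.png",np.hstack([cv2.resize(a[0][100:310,200:540],(560,346)),cv2.resize(a[1][200:370,60:225],(233,346))])) if 0 else cv2.imwrite("pics/shut.png",np.vstack([cv2.resize(a[0][100:260,200:540],(790,372)),np.hstack([cv2.resize(a[1][180:350,60:260],(260,221)),cv2.resize(a[0][170:260,400:530],(319,221)),np.zeros((221,211,3),np.uint8)])]))
E
```

```text
17.4167 [ 0.33922319 -0.28162451  0.25875854] [0.19746221 0.46998259 0.89736725]
```

View pics/shut.png

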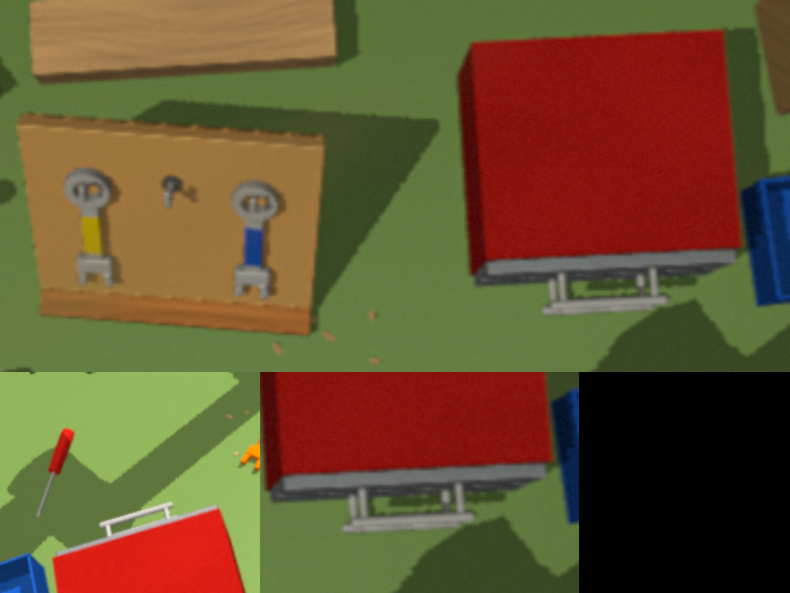

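The drawer looks shut and flush with the lower front, and blue and yellow still hang on their hooks. Next a numeric check of the handle, then hand in.

```bash
python3 - <<'E'
from h import *
from rig import arm
d=arm.get_image("top"); s=np.array([790/340,372/160])
h=[ray(d,np.array(p)/s+[200,100],.1) for p in((547,310),(667,299))]; m=(h[0]+h[1])/2
f=[ray(d,np.array(p)/s+[200,100],.13) for p in((487,262),(739,249))]; fm=(f[0]+f[1])/2
o=arm.get_obs()
print("handle",m,"travel",m[0]-.3933,"chest front edge",fm,o["t"],o["wrist_force"])
if fm[0]-m[0]<.065: print(arm.hand_in())
E
```

```text
handle [ 0.53681858 -0.27792242  0.1       ] travel 0.14351858374306126 chest front edge [ 0.58717909 -0.27905239  0.13      ] 17.5667 [-0.29579995 -0.71893341 -0.16911867]
the job is handed in; nothing more can be done
None
```

I took the red-sleeved spanner off the middle hook, set it down flat in the top drawer and pushed the drawer home. I then backed the arm clear and handed the job in at 17.6 s of the 64 s allowed.

- **Spanner:** a picture taken after release showed it lying flat in the tray, clear of the walls.
- **Drawer:**
  - The handle moved about 144 mm and came to rest at x ≈ 0.537, within a few millimetres of where I expected it when shut.
  - The top drawer front looks flush with the one below in the last picture, taken after the arm had left.
- **Other spanners:** blue and yellow still hang on their hooks in that picture.

**Exceptions:**
- **Final push:** the fingers briefly pressed the handle with about 43 N (48 N total wrist force) against the end stop. That is under the 120 N wrist limit, but above the 40 N limit if that also counts the fingers.
- **Joint limit:** joint 4 touched its -1.42 limit on the first approach; I tilted the tool to clear it.
- **Click:** I did not sense it directly. I inferred it from the hard stop, well above the 8 N stiff spot, and from the drawer staying shut.
- **Chest depth:** my fit came out about 20 mm short of the stated 260 mm, so I used the handle as the reference instead.

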